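# Pin the retaining bar of the bottle rack

### The job

Swing the bottle rack's retaining bar shut, then take the locking pin from its stand and thread it gently down through the upper lug, the bar's slot and the lower lug, feeling for the holes rather than forcing it, until its knob sits fully home on the upper lug. Let go of it there, and do not disturb the bottles, the beaker or the match box.

Things in the scene. Friction and masses are not known exactly. Their poses are not given: they have to be found in the camera images.
- rack: Bottle rack fixed to the worktop. Origin on the worktop; x from the open front to the rear fence, y along the rack, z up. Base plate 150 x 290 x 8 mm. At x = -40 mm stand the bar's pivot (y = 85 mm) and, at the other end, the lug block: two lugs 28 mm wide and 12 mm thick, tops at z = 80 and 42 mm, joined by a spine at the -y end. Two bottles stand behind the bar
- slide_end (a point): Reference mark for the holes, at the upper lug's top face (z = 80 mm), x = -40, y = -72 mm in the rack, rack axes. Both lugs have a vertical 11.6 mm round hole, 24 mm from their inner end, in line, 0.6 mm chamfer. The lug block was clamped by hand on its slide: the holes lie anywhere 3 to 23 mm outward (-y) of this mark, within 1 mm of it in x; the place is not measured and stays put
- bar (a joint): Angle of the steel retaining bar about its upright pivot, rad. 0: shut, parallel to the rack's y; positive: swung out to the front (-x of the rack). Starts at 0.35 to 0.7; can go past shut to -0.08, no stop at 0. Light friction (about 1 N at its end); stays where left; the pin's tapered tip can shift it
- bar_slot (a point): Centre of the slot near the bar's free end, 170 mm from the pivot, at the bar's top face; y points along the bar to the pivot. Slot 13 mm wide, 35 mm long along the bar, 1 mm chamfer. The bar is 10 mm thick, z = 50 to 60 mm in the rack; its end, 30 mm wide, passes between the two lugs
- bar_hinge (a point): Point on the bar's pivot axis, at the height of the bar's top (60 mm)
- bar_knob (a point): Centre of the top of the upright black round knob on the bar, 14 mm in diameter and 40 mm tall, 80 mm from the pivot axis; it reaches from the bar's top (z = 60 mm) to z = 100 mm. y of this point points along the bar to the pivot
- pin: Locking pin, upright in its stand: steel shaft of 10 mm diameter and 60 mm length, with a round black knob on top, 22 mm in diameter and 32 mm tall. Origin at the centre of the shaft's lower tip; z up the shaft. The tip tapers from 10 to 8 mm diameter over its last 3 mm. 60 g nominal. Fully home, the knob's underside rests on the upper lug and the tip is 60 mm below that lug's top
- pin_stand: Fixed grey plastic block 48 x 48 x 45 mm with a 42 mm deep hole of 12 mm diameter in which the pin stands; the pin must be raised 42 mm to leave it. Origin at the centre of its underside
- bottle_left: Small bottle, 37 mm in diameter and 70 mm tall, standing in the rack behind the bar; leave it alone. Origin at the centre of its underside
- bottle_right: The other bottle in the rack, of the same size; leave it alone. Origin at the centre of its underside
- beaker: Small beaker, 58 mm wide and 70 mm tall, on the worktop; leave it alone. Origin at the centre of its underside
- matches: Match box, 53 x 36 x 14 mm, on the worktop; leave it alone. Origin at the centre of its underside

How it is judged:
By the outcome, as a careful person would: the job done as asked, in the order asked, and still so for the second after the job is handed in, with the robot touching nothing.
It also fails if it takes over 64 s, if anything falls off the work surface, if the arm or the gripper's body presses on something with over 40 N, if the wrist force passes 120 N, or if a joint passes its speed limit or range.

### The arm

A 6-joint arm with a two-finger parallel gripper is mounted at the origin on a cart in front of the work surface, level with it; the furniture and walls round the work are solid. World frame = base frame: x ahead of the robot, y to its left, z up, the work surface at z = 0. Lengths are in m, angles in rad, forces in N, time in s.
With the tool pointing down it reaches from about 0.35 to 0.95 m from the base axis. Payload 17.4 kg.
Tool frame: the origin (TCP) lies midway between the tips of the shut fingers; the grasp point (between the pads) lies 19 mm behind it (bot.tcp_to_grasp is the z of the grasp point in the tool frame, in m); z points along the fingers, y is the line along which they close (so a half turn about z gives the same grasp; the last joint's range is limited). The gripper opens to 93 mm and grips with 3 to 60 N. Pads are 15 mm wide; open, the fingers measure 128 mm over their backs; the gripper's body (75 mm by 188 mm) begins 65 mm behind the grasp point.
Start: joints at [1.167, 0.116, 1.442, -0, 1.584, -0.038], TCP at [0.241, 0.63, 0.189] pointing down, gripper open.
Joint ranges: [-2.83, 2.83], [-0.83, 2.19], [0.07, 2.5], [-1.14, 4.28], [0.01, 3], [-2.97, 2.97]. Speed limits (rad/s): [1.89, 1.89, 2.22, 3.14, 3.14, 3.14].

### API

Orientations are given as a 3x3 rotation matrix whose columns are the frame's x, y, z axes.
In Python, from cell import bot gives the robot as it stands.
- The arm moves only by the tool send_rows, never from a script. Its argument "deltas" is text: rows parted by semicolons, each of 4 numbers parted by spaces: the shift along the world's x, y, z in mm, then the turn about the world's z in rad. A call has 1 to 5 rows; each row is the pose to reach, as a shift and turn from the pose commanded when the call began; what a row does not reach only later rows make up. A row lasts 1/12 s, in which the tool goes at most 41.7 mm and 7.16 degrees, less where a joint would pass 70% of its speed; a pose out of reach is approached as far as the arm can. A call with a gripper value outside its range is refused whole. "grip" is the finger opening in mm, from 0 to 93, set as the call begins (left out, the last holds). The fingers move at their own pace and stop on an object; "force" is the grip in N (left out, the last holds). Time passes only in rows, so rows that repeat a pose let the fingers close. It gives the time, the measured TCP pose, the force, the opening and the grip force at its end, in the units of the state.
- bot.get_obs(): the state, without advancing time (a new reading comes with each control period).
- bot.read_camera(name): name is "side" or "top" or "wrist"; returns the picture (400x640x3 uint8, red, green, blue); there is no depth.
- bot.get_calibration(name): a dict with "vertical_fov" (degrees; the focal length in pixels is half the picture's height over the tangent of half this angle, whatever the lens; pixels are square), "cx", "cy" (the principal point, pixels), "k1" (the pictures are not rectified: a ray, as slopes to the right and down, at radius r is drawn at 1 + k1 r^2 times it, then the intrinsics apply), "extrinsics" (4x4, takes a point from camera to world coordinates); the wrist camera has in their place "T_tool_cam" (4x4, takes a point from camera to tool coordinates, whose origin is the TCP and whose axes are the flange's). Camera axes: x right, y down, z forward; pixel columns grow to the right and rows downward; lengths in m; the calibration is good to about 2 mm. A picture is of the moment at which its call begins: read the wrist's pose just before it. get_calibration takes no time and is no camera call.
- bot.sign_off(): hands the job in; it is judged then, once.
The state is a dict: "t": time; "q": joint angles; "joint_velocities": joint speeds; "tau": joint torques, N m; "tool_pos": TCP position; "tool_rot": TCP orientation; "contact_force": force on the tool from outside, world axes, zero at the start; "torque": the same for the moment, N m; "opening": finger opening in m; "gripper_force": force on a finger pad.
Only numpy, scipy, OpenCV 4.12 (cv2) and the standard library are available. Lean on these libraries where they do the work, as an engineer would, in place of code of your own. Each camera call takes 0.05 s, during which the arm holds its last target. There are 200 camera calls.

## Working session

There is one attempt and no reset: what is moved stays moved. The work goes in short steps, Python scripts to look and compute and a tool call to move; the robot and the scene stay as the last step left them, time stands still between calls to the robot, and variables do not carry over. Pictures are saved under pics/ and viewed, at most 12 in all, crops included, and the job is handed in when it is done.

Besides the shell and the picture viewer there is one more tool, called after ">>>" as name(argument=value, ...) on one line, values as JSON. send_rows: Moves the arm, as the interface text tells. Its arguments: {"type":"object","properties":{"deltas":{"type":"string"},"grip":{"type":"number"},"force":{"type":"number"}},"required":["deltas"]}

```bash
mkdir -p pics; ls
python3 - <<'E'
from cell import bot
import cv2, numpy as np
o=bot.get_obs(); print(o['t'],o['tool_pos'],o['tool_rot'],o['opening'],bot.tcp_to_grasp)
for n in ['side','top','wrist']:
    im=bot.read_camera(n); cv2.imwrite(f'pics/{n}0.png',im[:,:,::-1]); print(n,bot.get_calibration(n))
E
```

```text
pics
0.0 [0.24136761 0.63010266 0.18808961] [[-9.33837074e-01  3.57698363e-01 -4.48779110e-04]
 [ 3.57698643e-01  9.33836406e-01 -1.11649708e-03]
 [ 1.97170925e-05 -1.20315405e-03 -9.99999276e-01]] 0.09283044898783338 -0.0188
side {'vertical_fov': 54.504709649984875, 'cx': 316.83502346532623, 'cy': 200.28224280191705, 'k1': -0.03961643220435282, 'extrinsics': array([[-0.98910528, -0.10233501,  0.10582193,  0.39112295],
       [-0.14540816,  0.5670534 , -0.81074466,  0.68861872],
       [ 0.02296088, -0.8172992 , -0.57575586,  0.60797035],
       [ 0.        ,  0.        ,  0.        ,  1.        ]])}
top {'vertical_fov': 47.85207214851655, 'cx': 316.0193303612083, 'cy': 201.12317177923663, 'k1': -0.10892366410004534, 'extrinsics': array([[-0.01756938, -0.99430013,  0.10515973,  0.37224201],
       [-0.99969882,  0.01566695, -0.01888973, -0.02113188],
       [ 0.01713453, -0.10545994, -0.99427592,  1.17368272],
       [ 0.        ,  0.        ,  0.        ,  1.        ]])}
wrist {'vertical_fov': 66.27604655737112, 'cx': 320.610999194624, 'cy': 202.22888038928454, 'k1': -0.017313748628747638, 'T_tool_cam': array([[-5.06019015e-04, -9.68514740e-01, -2.48955702e-01,
         7.00741837e-02],
       [ 9.99997975e-01, -5.14750395e-06, -2.01253698e-03,
         6.46425639e-04],
       [ 1.94789023e-03, -2.48956216e-01,  9.68512782e-01,
        -1.95440421e-01],
       [ 0.00000000e+00,  0.00000000e+00,  0.00000000e+00,
         1.00000000e+00]])}
```

View pics/top0.png

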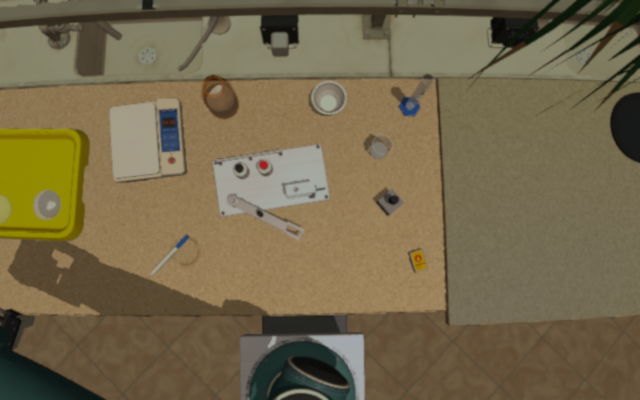

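View pics/side0.png

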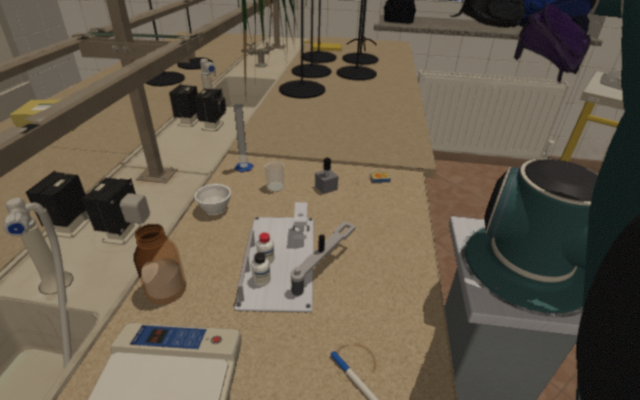

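The top view shows the rack at about (215-329,145-215), the pivot near (235,200), the bar end near (300,235), the pin stand at (389,201) and the matches at (418,260). I'll enlarge it.

Run:
```python
import cv2
a=cv2.imread('pics/top0.png')[135:255,205:415]; cv2.imwrite('pics/topc.png',cv2.resize(a,None,fx=3.8,fy=3.8,interpolation=cv2.INTER_CUBIC))
a=cv2.imread('pics/side0.png')[150:320,220:370]; cv2.imwrite('pics/sidec.png',cv2.resize(a,None,fx=3.5,fy=3.5,interpolation=cv2.INTER_CUBIC))
```

```text
(no output)
```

View pics/topc.png

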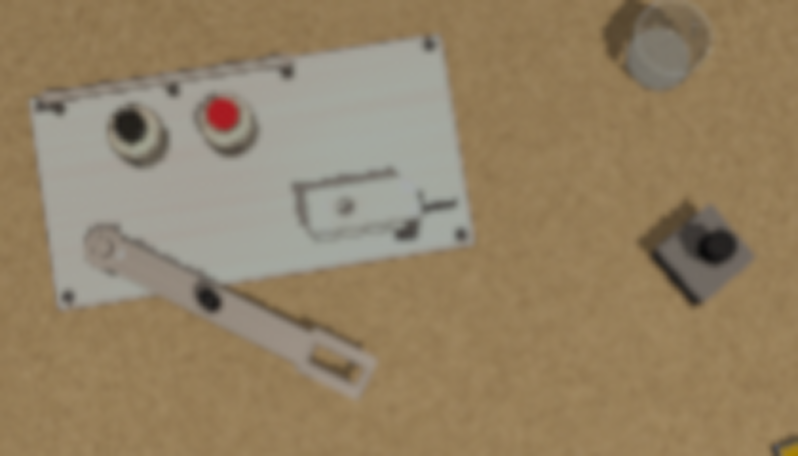

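View pics/sidec.png

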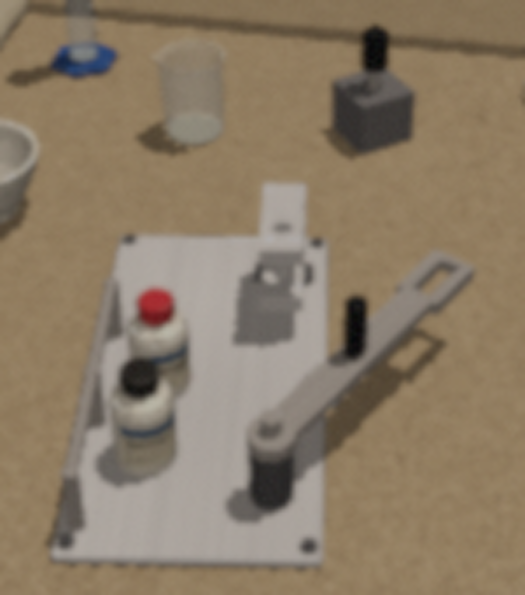

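The enlargement shows the base corners, in crop pixels, at (32,97), (439,38), (473,243) and (60,308). The bar pivot is at (102,245), the bar knob top at (207,293), the slot at (335,362), the lug hole at (346,206) and the pin knob top at (717,245).

```bash
cat > h.py <<'E'
import numpy as np, cv2
from cell import bot
def cam(n,o=None):
    c=bot.get_calibration(n); f=200/np.tan(np.radians(c['vertical_fov']/2))
    if 'extrinsics' in c: T=c['extrinsics']
    else:
        W=np.eye(4); W[:3,:3]=o['tool_rot']; W[:3,3]=o['tool_pos']; T=W@c['T_tool_cam']
    return np.array([[f,0,c['cx']],[0,f,c['cy']],[0,0,1.]]),np.array([c['k1'],0,0,0,0]),T
def at(n,uv,z,o=None):
    K,d,T=cam(n,o); p=cv2.undistortPoints(np.array([[uv]],float),K,d)[0,0]
    r=T[:3,:3]@[p[0],p[1],1]; return T[:3,3]+r*(z-T[2,3])/r[2]
def proj(n,X,o=None):
    K,d,T=cam(n,o); Ti=np.linalg.inv(T)
    return cv2.projectPoints(np.array([X],float),cv2.Rodrigues(Ti[:3,:3])[0],Ti[:3,3],K,d)[0][0,0]
E
python3 - <<'E'
from h import *
t=lambda u,v:((u+.5)/3.8-.5+205,(v+.5)/3.8-.5+135)
s=lambda u,v:((u+.5)/3.5-.5+220,(v+.5)/3.5-.5+150)
np.set_printoptions(precision=4,suppress=True)
C=[at('top',t(*p),.008) for p in [(32,97),(439,38),(473,243),(60,308)]]
S=[at('side',s(*p),.008) for p in [(53,560),(116,236),(327,237),(322,562)]]
print(np.array(C),np.array(S))
for X in C,S:
    c=np.mean(X,0); y=(X[0]-X[1]+X[3]-X[2])/2; x=(X[0]-X[3]+X[1]-X[2])/2
    print('ctr',c,np.linalg.norm(y),np.linalg.norm(x),'yaw',np.arctan2(-y[0],y[1]),np.arctan2(x[1],x[0]))
for n,tp,sp,z in [('pivot',(102,245),(270,430),.06),('bknob',(207,293),(356,303),.1),('slot',(335,362),(436,277),.06),('hole',(346,206),(283,228),.08),('pin',(717,245),(376,36),.095)]:
    print(n,at('top',t(*tp),z),at('side',s(*sp),z))
E
```

```text
[[ 0.6083  0.226   0.008 ]
 [ 0.6454 -0.0568  0.008 ]
 [ 0.5017 -0.0775  0.008 ]
 [ 0.4614  0.2055  0.008 ]] [[ 0.6031  0.231   0.008 ]
 [ 0.6494 -0.055   0.008 ]
 [ 0.4999 -0.0805  0.008 ]
 [ 0.458   0.2078  0.008 ]]
ctr [0.5542 0.0743 0.008 ] 0.28554182868375677 0.1467142584611865 yaw 0.13578543060722167 0.14043902399525085
ctr [0.5526 0.0758 0.008 ] 0.2904825911361779 0.14935399911522698 yaw 0.15243063223237976 0.16353086445854884
pivot [0.4984 0.1679 0.06  ] [0.4948 0.1644 0.06  ]
bknob [0.4625 0.0949 0.1   ] [0.4573 0.0958 0.1   ]
slot [0.4195 0.0163 0.06  ] [0.4158 0.0152 0.06  ]
hole [0.5189 0.0073 0.08  ] [0.516  0.0075 0.08  ]
pin [ 0.4883 -0.229   0.095 ] [ 0.4857 -0.2256  0.095 ]
```

>>> send_rows(deltas="16 -37 0 0;32 -75 0 0;48 -112 0 0;64 -149 0 0;80 -187 0 0")

```text
t: 0.57
tool_pos: [0.3216, 0.4416, 0.1885]
tool_rot: [[-0.934, 0.357, -0.0], [0.357, 0.934, -0.0], [0.0, -0.0, -1.0]]
contact_force: [0.6, 0.8, 0.0]
opening: 0.0931
gripper_force: 0.0
```

>>> send_rows(deltas="16 -37 0 0;32 -75 0 0;48 -112 0 0;64 -149 0 0;80 -187 0 -0.05")

```text
t: 0.98
tool_pos: [0.4016, 0.2545, 0.1888]
tool_rot: [[-0.915, 0.403, 0.0], [0.403, 0.915, 0.0], [-0.0, 0.0, -1.0]]
contact_force: [0.7, 0.5, 0.4]
opening: 0.0932
gripper_force: 0.0
```

>>> send_rows(deltas="16 -37 -5 0;32 -75 -10 0;48 -112 -20 0;64 -149 -28 0;79 -186 -28 0")

```text
t: 1.4
tool_pos: [0.4802, 0.0682, 0.1593]
tool_rot: [[-0.915, 0.404, -0.001], [0.404, 0.915, -0.0], [0.001, -0.001, -1.0]]
contact_force: [-0.2, 0.8, -0.8]
opening: 0.093
gripper_force: 0.0
```

>>> send_rows(deltas="0 0 0 0;0 0 0 0", grip=45)

```text
t: 1.57
tool_pos: [0.4807, 0.0686, 0.1605]
tool_rot: [[-0.913, 0.407, -0.001], [0.407, 0.913, -0.0], [0.001, -0.0, -1.0]]
contact_force: [1.0, 0.6, 0.6]
opening: 0.084
gripper_force: 0.0
```

Run:
```python
from h import *
import pickle
o=bot.get_obs(); im=bot.read_camera('wrist'); pickle.dump(o,open('o1.pkl','wb'))
cv2.imwrite('pics/w1.png',cv2.resize(im[:,:,::-1],(800,500),interpolation=cv2.INTER_CUBIC)); print(o['t'],o['tool_pos'],o['tool_rot'][:,1],o['contact_force'])
```

```text
1.5667 [0.4806875  0.06864649 0.16048875] [ 4.07275989e-01  9.13305060e-01 -3.69084550e-04] [1.02323607 0.60710971 0.61766682]
```

View pics/w1.png

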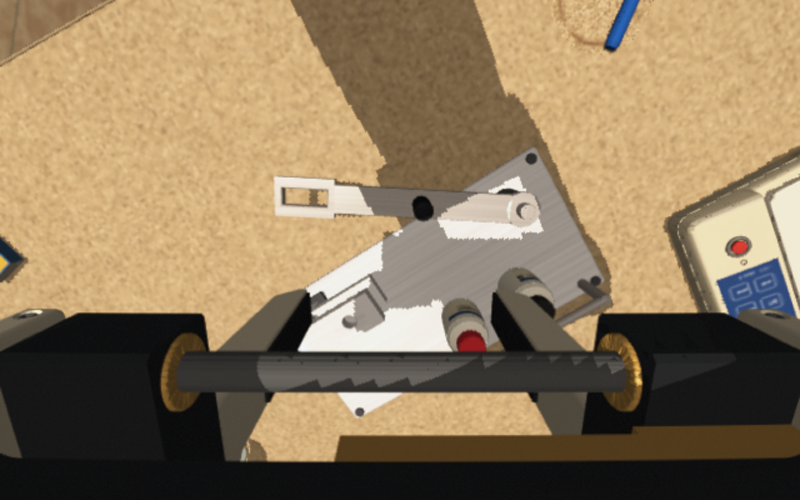

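The wrist view shows the slot centre at about (306,197), the bar knob at (423,208), the pivot at (526,210) and the lug hole at (349,322).

Run:
```python
from h import *
import pickle
o=pickle.load(open('o1.pkl','rb'))
w=lambda u,v:((u+.5)/1.25-.5,(v+.5)/1.25-.5)
for n,p,z in [('slot',(306,197),.06),('bknob',(424,212),.1),('pivot',(525,211),.062),('hole',(349,322),.08)]: print(n,at('wrist',w(*p),z,o))
print('bknob base',at('wrist',w(422,204),.06,o))
for p in [(532,158),(596,281),(360,411)]: print(at('wrist',w(*p),.008,o))
X=(0.46,.0955)
for z in (.06,.1): print(np.array(proj('wrist',(*X,z),o))*1.25)
```

```text
slot [0.41567508 0.01751179 0.06      ]
bknob [0.45715467 0.09617889 0.1       ]
pivot [0.49411161 0.16748285 0.062     ]
hole [0.51576699 0.00856562 0.08      ]
bknob base [0.4570799  0.09697269 0.06      ]
[0.46629776 0.20177838 0.008     ]
[0.59981185 0.22023734 0.008     ]
[ 0.63760108 -0.04880088  0.008     ]
[421.61939422 208.09039903]
[424.61397694 216.1214025 ]
```

>>> send_rows(deltas="-12 14 0 -0.03;-24 27 0 -0.06;-24 27 -30 -0.06;-24 27 -60 -0.06;-24 27 -87 -0.06")

```text
t: 2.03
tool_pos: [0.4558, 0.0991, 0.0729]
tool_rot: [[-0.89, 0.456, 0.001], [0.456, 0.89, 0.0], [-0.001, 0.001, -1.0]]
contact_force: [-0.0, -0.6, -0.7]
opening: 0.0479
gripper_force: 0.0
```

>>> send_rows(deltas="0 0 0 0;0 0 0 0;0 0 0 0;0 0 0 0;0 0 0 0", grip=0, force=12)

```text
t: 2.45
tool_pos: [0.4572, 0.0976, 0.0756]
tool_rot: [[-0.889, 0.458, 0.002], [0.458, 0.889, 0.0], [-0.002, 0.001, -1.0]]
contact_force: [0.2, 0.2, 0.8]
opening: 0.0159
gripper_force: 0.0
```

>>> send_rows(deltas="0 0 0 0;0 0 0 0;0 0 0 0;0 0 0 0;0 0 0 0")

```text
t: 2.87
tool_pos: [0.4565, 0.0973, 0.0739]
tool_rot: [[-0.889, 0.458, -0.0], [0.458, 0.889, -0.0], [0.0, -0.0, -1.0]]
contact_force: [-0.7, 0.3, -0.0]
opening: 0.0008
gripper_force: 0.0
```

Run:
```python
from h import *
import pickle
o=bot.get_obs(); im=bot.read_camera('wrist'); pickle.dump(o,open('o2.pkl','wb'))
a=cv2.resize(im[60:360,120:520,::-1],(800,600),interpolation=cv2.INTER_CUBIC)
cv2.imwrite('pics/w2.png',a); print(o['t'],o['opening'],proj('wrist',(*o['tool_pos'][:2],.1),o))
```

```text
2.8667 0.0007545690836325441 [320.37339316 245.66965822]
```

View pics/w2.png

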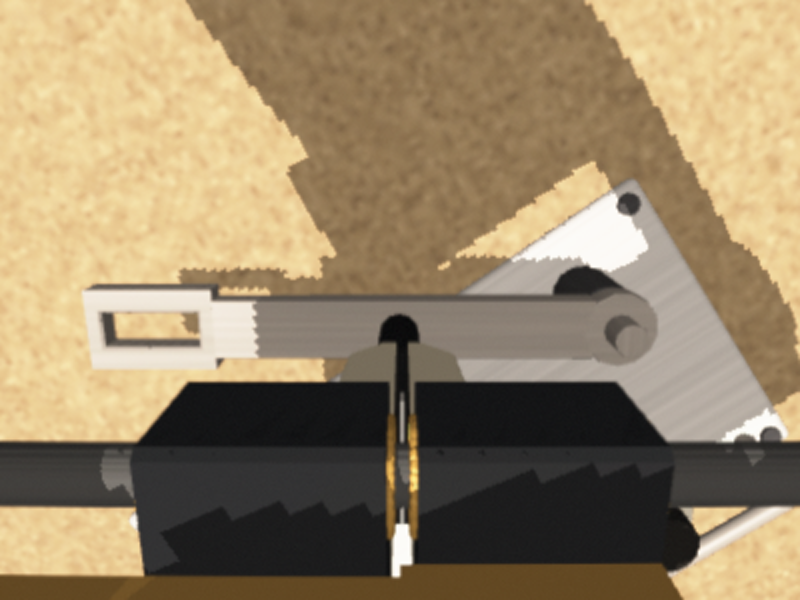

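The fingers closed just beyond the knob, on the forward side. The knob shows at crop (399,330), the slot at (152,327) and the pivot cap at (622,328).

Run:
```python
from h import *
import pickle
o=pickle.load(open('o2.pkl','rb'))
w=lambda u,v:((u+.5)/2-.5+120,(v+.5)/2-.5+60)
s=at('wrist',w(152,327),.06,o);p=at('wrist',w(622,328),.06,o);print(s,p,np.linalg.norm(s-p),np.arctan2(p[0]-s[0],p[1]-s[1]))
print('knob',p+(s-p)/np.linalg.norm(s-p)*.08, at('wrist',w(399,330),.1,o), o['tool_pos'])
k=p+(s-p)/np.linalg.norm(s-p)*.08
for z in(.06,.1): print((proj('wrist',(*k[:2],z),o)-[120,60])*2)
```

```text
[0.41466731 0.01760251 0.06      ] [0.49252942 0.167916   0.06      ] 0.1692827610662769 0.47794222879655296
knob [0.45573318 0.09688054 0.06      ] [0.44455823 0.10268538 0.1       ] [0.45645173 0.09727947 0.07387288]
[399.15752304 327.13591731]
[398.43595816 369.90259778]
```

The knob's relation to the fingers is unclear. I'll take one composite: the side view beside an enlarged wrist view.

Run:
```python
from h import *
o=bot.get_obs()
s=bot.read_camera('side')[190:290,280:380,::-1]; im=bot.read_camera('wrist')[190:290,270:370,::-1]
f=lambda a:cv2.resize(a,(400,400),interpolation=cv2.INTER_CUBIC)
cv2.imwrite('pics/c3.png',cv2.convertScaleAbs(np.hstack([f(s),f(im)]),alpha=1.5,beta=20))
for z in (.06,.074,.1): print(z,(proj('side',(*o['tool_pos'][:2],z))-[280,190])*4)
print((proj('side',(.457,.096,.1))-[280,190])*4)
```

```text
0.06 [164.35456845 246.06480303]
0.074 [165.15821907 225.79623978]
0.1 [166.69469699 187.0213085 ]
[165.95140489 185.21227612]
```

View pics/c3.png

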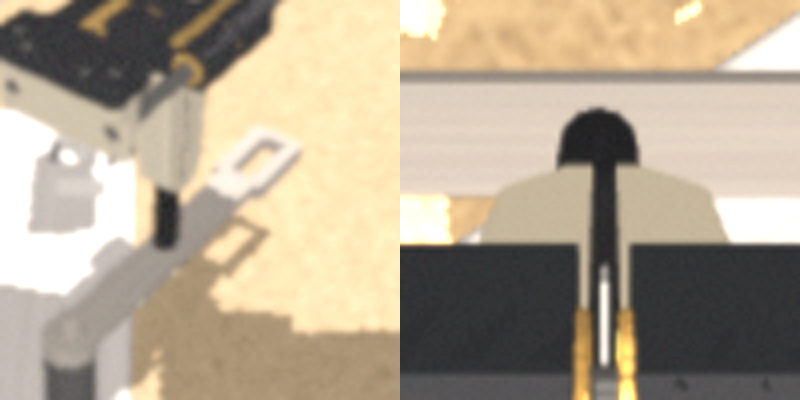

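Both views put the fingertips just above the knob top, even though the TCP reads z=0.074, so the tips seem to sit higher than the TCP. I'll open, lower carefully while watching the force, and close again.

>>> send_rows(deltas="0 0 0 0;0 0 0 0;0 0 0 0;0 0 0 0;0 0 0 0", grip=40)

```text
t: 3.43
tool_pos: [0.4564, 0.0973, 0.0738]
tool_rot: [[-0.889, 0.458, -0.0], [0.458, 0.889, -0.0], [0.0, -0.0, -1.0]]
contact_force: [0.3, -0.5, 0.6]
opening: 0.0295
gripper_force: 0.0
```

>>> send_rows(deltas="0 0 -2 0;0 0 -4 0;0 0 -6 0;0 0 -8 0;0 0 -8 0")

```text
t: 3.85
tool_pos: [0.4562, 0.0973, 0.0653]
tool_rot: [[-0.889, 0.458, -0.001], [0.458, 0.889, -0.0], [0.001, -0.0, -1.0]]
contact_force: [0.0, -0.4, 0.5]
opening: 0.0399
gripper_force: 0.0
```

>>> send_rows(deltas="0 0 0 0;0 0 0 0;0 0 0 0;0 0 0 0;0 0 0 0", grip=0)

```text
t: 4.27
tool_pos: [0.456, 0.0964, 0.0658]
tool_rot: [[-0.889, 0.458, -0.001], [0.458, 0.889, -0.002], [0.0, -0.003, -1.0]]
contact_force: [-2.4, -6.2, 4.3]
opening: 0.0128
gripper_force: 12.0
```

>>> send_rows(deltas="0 0 0 0;0 0 0 0;0 0 0 0;0 0 0 0")

```text
t: 4.6
tool_pos: [0.456, 0.0965, 0.0658]
tool_rot: [[-0.889, 0.458, -0.001], [0.458, 0.889, -0.002], [0.0, -0.002, -1.0]]
contact_force: [-6.2, -8.6, 2.5]
opening: 0.0127
gripper_force: 12.0
```

The knob is now held. I'll swing the bar along its arc.

>>> send_rows(deltas="4.5 -2.2 0 0.06;9.1 -4.1 0 0.12;13.8 -5.7 0 0.18;18.6 -7 0 0.24;23.5 -8 0 0.3")

```text
t: 5.02
tool_pos: [0.4797, 0.088, 0.0658]
tool_rot: [[-0.985, 0.172, -0.001], [0.172, 0.985, -0.003], [0.001, -0.003, -1.0]]
contact_force: [-4.3, -11.1, 2.5]
opening: 0.013
gripper_force: 12.0
```

>>> send_rows(deltas="4.9 -0.7 0 0.06;9.9 -1.1 0 0.12;14.9 -1.2 0 0.18;19.9 -0.9 0 0.24;24.8 -0.4 0 0.3")

```text
t: 5.43
tool_pos: [0.5049, 0.0874, 0.0659]
tool_rot: [[-0.992, -0.126, -0.0], [-0.126, 0.992, -0.003], [0.001, -0.003, -1.0]]
contact_force: [-1.2, -11.3, 1.4]
opening: 0.0131
gripper_force: 12.0
```

>>> send_rows(deltas="0 0 0 0;0 0 0 0;0 0 0 0")

```text
t: 5.68
tool_pos: [0.5053, 0.0875, 0.0659]
tool_rot: [[-0.992, -0.123, 0.001], [-0.123, 0.992, -0.003], [-0.001, -0.003, -1.0]]
contact_force: [3.5, -11.8, -1.0]
opening: 0.0128
gripper_force: 12.0
```

Run:
```python
from h import *
import pickle
o=bot.get_obs(); im=bot.read_camera('wrist'); s=bot.read_camera('side'); pickle.dump((o,im,s),open('o4.pkl','wb'))
print(o['t'],o['tool_pos'],o['tool_rot'][:,1],o['contact_force'],o['opening'])
a=cv2.resize(im[150:400,60:460,::-1],(640,400),interpolation=cv2.INTER_CUBIC)
b=cv2.resize(s[180:280,240:350,::-1],None,fx=2,fy=2,interpolation=cv2.INTER_CUBIC)
c=np.zeros((600,800,3),np.uint8); c[:400,:640]=a; c[400:600,:220]=b
b=cv2.resize(im[200:300,100:250,::-1],None,fx=3.5,fy=3.5,interpolation=cv2.INTER_CUBIC)[:200];c[400:600,230:755]=b
cv2.imwrite('pics/c4.png',c)
```

```text
5.6833 [0.505261   0.08750523 0.06591896] [-0.12345379  0.99234607 -0.0029056 ] [  3.52443299 -11.78761836  -1.03456295] 0.01279421578674304
```

View pics/c4.png

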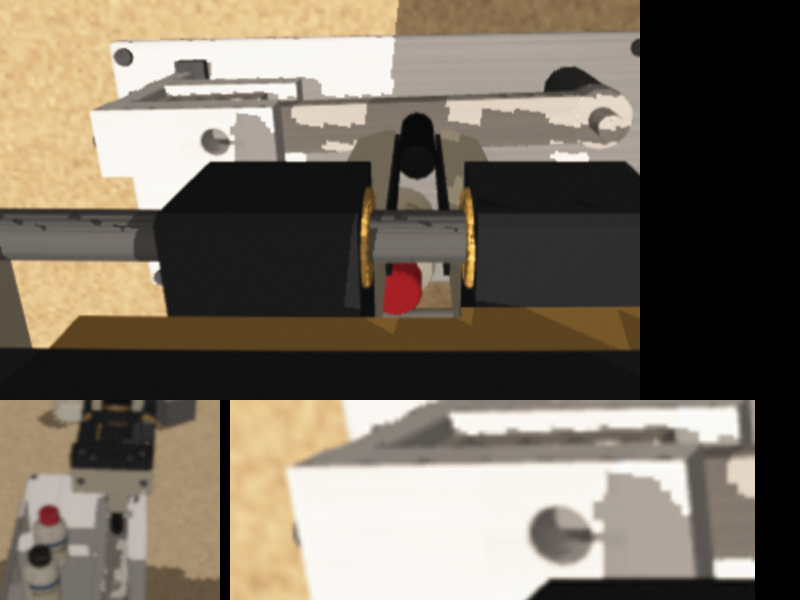

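The bar is shut into the lug block. The lug hole is at wrist pixel (194,238) and the pivot cap at about (439,226). I'll check the bar's alignment numerically.

Run:
```python
from h import *
import pickle
o,im,s=pickle.load(open('o4.pkl','rb'))
np.set_printoptions(precision=4,suppress=True,linewidth=250)
h=at('wrist',(194.2,237.9),.08,o); p=at('wrist',(439,226.),.063,o); print('hole',h,'pivot',p,np.linalg.norm((h-p)[:2]),np.arctan2(h[0]-p[0],p[1]-h[1]))
g=im.astype(int).mean(2)
for u in (245,260,270,380,395,410): print(u,g[202:256,u].astype(int))
print('base'); 
for u in (140,180,240,260): print(u,g[168:182,u].astype(int))
for pt in [(60+124/1.6,150+57/1.6)]: print(at('wrist',pt,.008,o))
```

```text
hole [0.5152 0.009  0.08  ] pivot [0.4931 0.1682 0.063 ] 0.160806400520639 0.1380164046742075
245 [119 134 147 149 156 168 170 174 168 132 118  81  87 115 163 204 212 213 213 213 214 209 198 192 174 129 124 120 120 119 120 123 122 119 120 120 121 121 119 120 124 125 132 201 246 247 247 246 224  76  16  17  17  17]
260 [190 178 179 180 180 177 172 164 164 153 121  98 103 142 201 211 210 211 212 211 212 213 212 211 212 215 209 177 128 120 121 122 120 119 118 121 120 121 124 132 131 125 128 144 163 165 165 161 130  42  17  18  18  16]
270 [246 246 247 247 247 246 246 244 229 160 110  94 103 153 201 211 209 210 211 211 212 212 210 209 211 195 138 120 118 121 121 121 118 117 119 126 160 207 212 214 215 207 177 149 161 163 164 160 130  42  17  18  17  16]
380 [160 160 160 160 160 146 105  99 107 146 202 210 209 210 210 209 206 198 174 127 119 121 123 123 122 122 122 119 118 120 119 119 118 116 119 121 122 123 125 140 160 162 158 157 157 158 159 157 127  44  22  22  22  22]
395 [160 159 160 160 153 126  91 103 133 183 205 210 210 212 210 209 207 186 129 119 121 122 122 123 122 121 121 120 119 119 118 120 117 118 119 122 121 122 133 158 161 161 158 156 157 160 160 158 126  43  22  22  22  21]
410 [ 29  30  28  30  43  66  77  85 137 201 209 210 211 211 210 208 208 210 210 210 213 215 216 214 211 187 128 119 118 118 118 118 117 119 121 128 165 194 160 162 164 161 164 211 243 245 246 244 219  75  24  22  21  21]
base
140 [192 193 193 193 192 191 187 171 185 235 241 241 228 128]
180 [188 187 189 189 189 180 161 190 237 243 244 246 246 247]
240 [196 202 204 200 188 176 221 241 245 247 247 247 247 247]
260 [189 193 195 193 193 205 234 242 246 247 247 247 247 247]
[ 0.5054 -0.0686  0.008 ]
```

Run:
```python
from h import *
import pickle
o,im,s=pickle.load(open('o4.pkl','rb'))
L=lambda P:np.array([at('wrist',p,.06,o)[:2] for p in P])
F=L([(245,215.7),(260,215.1),(270,215),(380,211.1),(395,210.4),(410,210)]);B=L([(260,245),(270,244.6),(380,241),(395,240.3),(410,239.5)])
f=np.polyfit(F[:,1],F[:,0],1);b=np.polyfit(B[:,1],B[:,0],1);print(f,b)
h=at('wrist',(194.2,237.9),.08,o);p=at('wrist',(439,226.),.063,o)
for n,q in(('hole',h),('piv',p)):print(n,q,'front',q[0]-np.polyval(f,q[1]),'back',q[0]-np.polyval(b,q[1]))
R=L([]) if 0 else np.array([at('wrist',q,.008,o)[:2] for q in[(140,176.4),(180,175.2),(240,173.6),(260,173.3)]]);print('rackedge',np.polyfit(R[:,1],R[:,0],1))
```

```text
[-0.16215685  0.50898626] [-0.1638538   0.53122358]
hole [0.51520889 0.0089601  0.08      ] front 0.007675572510411732 back -0.014546540662748186
piv [0.49308536 0.16823737 0.063     ] front 0.011379944597801728 back -0.010571883392175851
rackedge [-0.15003035  0.48709295]
```

>>> send_rows(deltas="-1.4 0 0 0;-1.4 0 0 0;-1.4 0 0 0")

```text
t: 6.03
tool_pos: [0.5037, 0.0873, 0.0659]
tool_rot: [[-0.992, -0.123, 0.001], [-0.123, 0.992, -0.003], [-0.0, -0.003, -1.0]]
contact_force: [2.7, -13.8, -0.1]
opening: 0.0135
gripper_force: 12.0
```

>>> send_rows(deltas="0 0 0 0;0 0 0 0;0 0 0 0;0 0 0 0", grip=45)

```text
t: 6.37
tool_pos: [0.5033, 0.0891, 0.0658]
tool_rot: [[-0.992, -0.124, -0.0], [-0.124, 0.992, 0.0], [0.0, 0.0, -1.0]]
contact_force: [0.9, -0.0, 0.2]
opening: 0.0352
gripper_force: 0.0
```

>>> send_rows(deltas="0 0 15 0;0 0 50 0;-10 -25 90 0;-20 -60 110 0;-25 -80 110 0")

```text
t: 6.78
tool_pos: [0.4789, 0.0079, 0.1807]
tool_rot: [[-0.992, -0.125, 0.006], [-0.125, 0.992, -0.0], [-0.006, -0.001, -1.0]]
contact_force: [0.6, 0.4, -0.1]
opening: 0.0449
gripper_force: 0.0
```

>>> send_rows(deltas="0 0 0 0;0 0 0 0;0 0 0 0")

```text
t: 7.03
tool_pos: [0.4783, 0.0093, 0.1754]
tool_rot: [[-0.992, -0.124, -0.0], [-0.124, 0.992, 0.0], [0.0, 0.0, -1.0]]
contact_force: [0.0, -0.0, 0.4]
opening: 0.045
gripper_force: 0.0
```

Run:
```python
from h import *
import pickle
o=bot.get_obs(); im=bot.read_camera('wrist'); pickle.dump((o,im),open('o5.pkl','wb'))
print(o['t'],o['tool_pos'],o['tool_rot'][:,1],o['contact_force'],o['opening'])
q=proj('wrist',(.5155,.0087,.08),o); s=proj('wrist',(.488,-.227,.095),o);print(q,s)
u,v=[int(x) for x in q]
a=cv2.resize(im[:,:,::-1],(640,400)); b=im[v-25:v+25,max(u-45,0):u+45,::-1]; print(v-25,max(u-45,0))
b=cv2.resize(b,None,fx=8,fy=8,interpolation=cv2.INTER_CUBIC)[:400]
c=np.zeros((600,800,3),np.uint8); c[:400,:b.shape[1]]=b; c[400:,:320]=cv2.resize(a,(320,200))
cv2.imwrite('pics/c5.png',c)
```

```text
7.0333 [0.47830603 0.00931549 0.17541163] [-1.23589523e-01  9.92333350e-01  3.90736556e-04] [ 0.00517646 -0.03253292  0.42610231] 0.045044093366713334
[314.73568637 233.04103973] [ 65.02686486 180.74128494]
208 269
```

View pics/c5.png

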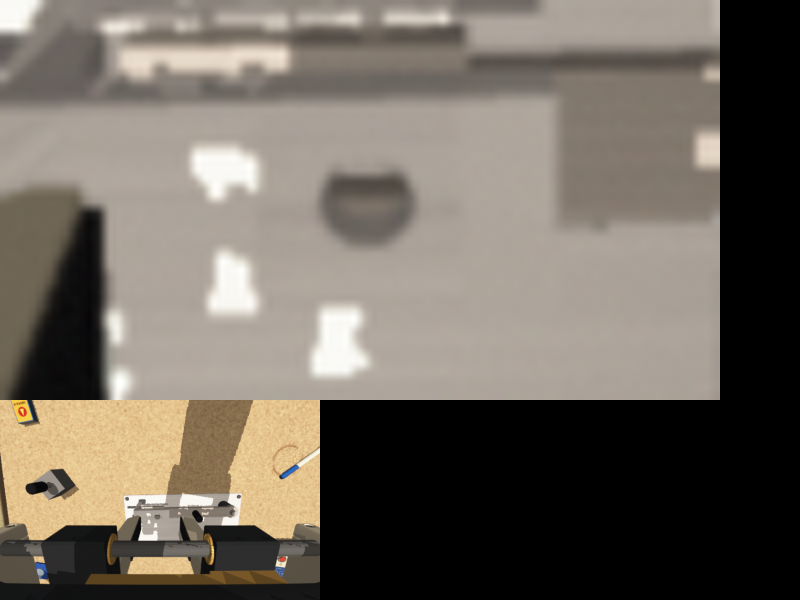

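The hole shows at wrist pixel (314.3,232.9), agreeing with my estimate. The stand is to the left, with the pin knob near (75,176). I'll check the bar's line again by its edges and work out the pin position.

Run:
```python
from h import *
import pickle
o,im=pickle.load(open('o5.pkl','rb'))
np.set_printoptions(precision=4,suppress=True,linewidth=250)
g=im.astype(int).mean(2)
for u in (341,348,355,412,420,430): print(u,g[208:244,u].astype(int))
print('hole',at('wrist',(314.3,232.9),.08,o))
cv2.imwrite('pics/x.png',im[:,:,::-1])
m=g[150:210,40:160]; print('dark',[(np.where(g[v,40:160]<40)[0]+40)[[0,-1]].tolist()+[v] for v in range(150,210,4) if (g[v,40:160]<40).any()])
```

```text
341 [164 162 163 163 162 148 109  78  91 116 118 119 119 119 118 121 123 121 120 120 121 119 119 121 120 121 126 131 147 160 165 164 163 163 162 160]
348 [162 161 162 161 160 148 109  79  91 114 117 119 118 119 117 119 121 119 118 120 121 119 118 120 119 121 125 136 157 161 163 163 161 162 160 160]
355 [163 161 162 162 158 143  96  78  91 114 117 117 118 119 117 120 125 129 131 133 130 118 118 121 120 122 124 135 158 160 163 162 159 160 159 159]
412 [245 244 233 171 149 119  99 140 199 204 179 125 117 118 118 121 121 129 167 204 205 185 127 118 121 124 134 155 159 160 157 154 155 157 158 157]
420 [245 244 233 171 145 112 111 155 202 205 181 126 119 118 118 122 122 120 120 117 117 118 118 117 122 136 155 159 159 160 158 156 157 157 159 160]
430 [158 159 159 158 137  84  83 101 115 117 118 117 118 120 119 122 122 120 118 118 116 118 116 119 121 124 137 156 161 160 157 157 158 160 160 160]
hole [0.5154 0.0082 0.08  ]
dark [[66, 90, 166], [54, 94, 170], [52, 95, 174], [52, 137, 178], [54, 89, 182], [58, 125, 186], [114, 118, 190]]
```

Run:
```python
from h import *
import pickle
o,im=pickle.load(open('o5.pkl','rb'))
L=lambda P:np.array([at('wrist',p,.06,o)[:2] for p in P])
F=L([(341,216.4),(348,216.4),(355,216.3),(412,214.6),(420,214.4),(430,214.5)]);B=L([(341,235.5),(348,235.3),(355,235.2),(412,234.1),(420,233.8),(430,233.9)])
f=np.polyfit(F[:,1],F[:,0],1);b=np.polyfit(B[:,1],B[:,0],1);c=(f+b)/2;print(f,b)
h=at('wrist',(314.3,232.9),.08,o);print(h[0]-np.polyval(c,h[1]))
print('pin',at('wrist',(74,176),.095,o), [at('wrist',p,.095,o) for p in ((56,176),(60,179))])
```

```text
[-0.15059963  0.50615799] [-0.14416746  0.52748246]
-0.00019991497008653436
pin [ 0.4824677  -0.21822503  0.095     ] [array([ 0.48452097, -0.23511833,  0.095     ]), array([ 0.48691627, -0.23159836,  0.095     ])]
```

The bar centreline is within 0.2 mm of the hole. Next, over to the pin.

>>> send_rows(deltas="0 -38 5 0;1 -77 5 0;2 -116 5 0;4 -155 5 0;5 -190 0 0", grip=60)

```text
t: 7.5
tool_pos: [0.4838, -0.1823, 0.176]
tool_rot: [[-0.992, -0.125, 0.0], [-0.125, 0.992, -0.0], [-0.0, -0.0, -1.0]]
contact_force: [0.9, -0.4, 0.6]
opening: 0.0601
gripper_force: 0.0
```

>>> send_rows(deltas="2 -35 -5 0;2 -45 -10 0;2 -45 -10 0;2 -45 -10 0;2 -45 -10 0")

```text
t: 7.92
tool_pos: [0.4857, -0.2246, 0.1658]
tool_rot: [[-0.992, -0.125, -0.0], [-0.125, 0.992, 0.0], [0.0, 0.001, -1.0]]
contact_force: [-0.2, 1.2, -0.2]
opening: 0.0599
gripper_force: 0.0
```

Run:
```python
from h import *
o=bot.get_obs(); im=bot.read_camera('wrist')
print(o['t'],o['tool_pos'],o['contact_force'],o['opening'])
q=proj('wrist',(.485,-.226,.095),o); print(q,[proj('wrist',(.485,-.226,z),o) for z in (.045,.063)])
g=im.mean(2).astype(int); u,v=[int(x) for x in q]
m=(g[v-40:v+40,u-40:u+40]<55).astype(np.uint8); n,l,st,ce=cv2.connectedComponentsWithStats(m)
print(u-40,v-40,[(st[i].tolist(),ce[i].tolist()) for i in range(1,n) if st[i,4]>30])
a=cv2.resize(im[v-50:v+50,u-66:u+66,::-1],None,fx=6,fy=6,interpolation=cv2.INTER_CUBIC); print(u-66,v-50); cv2.imwrite('pics/c6.png',a)
```

```text
7.9167 [ 0.48568287 -0.22463583  0.16577615] [-0.18623669  1.1529885  -0.17781229] 0.05985516951726199
[318.35681114 202.87927453] [array([318.72997306, 191.03641768]), array([318.60923641, 194.86777559])]
278 162 [([23, 24, 24, 29, 534], [34.9812734082397, 37.9250936329588])]
252 152
```

View pics/c6.png

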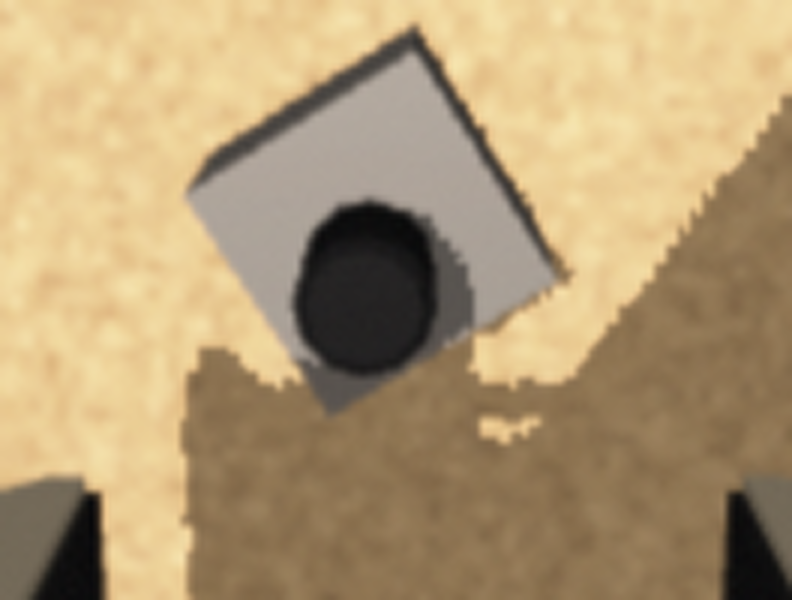

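Run:
```python
from h import *
o=bot.get_obs()
w=lambda u,v:((u+.5)/6-.5+252,(v+.5)/6-.5+152)
C=[at('wrist',w(*p),.045,o) for p in ((190,190),(413,48),(562,278),(333,412))]
print(np.mean(C,0),[np.linalg.norm(C[i]-C[i-1]) for i in range(4)])
for z in(.085,.095):print(z,at('wrist',w(365,303),z,o))
print('knob low',at('wrist',w(368,270),.063,o))
```

```text
[ 0.48540086 -0.23098212  0.045     ] [np.float64(0.04756853516931197), np.float64(0.04624149326213584), np.float64(0.048428871537970694), np.float64(0.047822150124740406)]
0.085 [ 0.4876892 -0.231311   0.085    ]
0.095 [ 0.48511371 -0.23134598  0.095     ]
knob low [ 0.48764859 -0.23141065  0.063     ]
```

>>> send_rows(deltas="0 -6.6 -10 0;0 -6.6 -40 0;0 -6.6 -70 0;0 -6.6 -95 0;0 -6.6 -100 0", grip=45)

```text
t: 8.38
tool_pos: [0.4836, -0.2312, 0.0612]
tool_rot: [[-0.992, -0.125, -0.005], [-0.125, 0.992, 0.002], [0.004, 0.003, -1.0]]
contact_force: [-0.1, -0.2, -0.9]
opening: 0.0452
gripper_force: 0.0
```

>>> send_rows(deltas="0 0 -4 0;0 0 -8 0;0 0 -12 0;0 0 -15 0;0 0 -15 0")

```text
t: 8.8
tool_pos: [0.4855, -0.2327, 0.0511]
tool_rot: [[-0.992, -0.124, 0.0], [-0.124, 0.992, -0.0], [-0.0, -0.0, -1.0]]
contact_force: [0.4, -0.1, -0.1]
opening: 0.0453
gripper_force: 0.0
```

>>> send_rows(deltas="0 0 0 0;0 0 0 0;0 0 0 0;0 0 0 0;0 0 0 0", grip=0, force=15)

```text
t: 9.22
tool_pos: [0.4854, -0.2327, 0.0511]
tool_rot: [[-0.992, -0.124, 0.0], [-0.124, 0.992, -0.0], [-0.0, -0.0, -1.0]]
contact_force: [0.4, -0.1, 1.0]
opening: 0.0207
gripper_force: 15.0
```

>>> send_rows(deltas="0 0 10 0;0 0 25 0;0 0 45 0;0 0 70 0;0 0 95 0", force=25)

```text
t: 9.63
tool_pos: [0.4851, -0.2325, 0.1474]
tool_rot: [[-0.992, -0.124, -0.0], [-0.124, 0.992, 0.0], [0.0, 0.0, -1.0]]
contact_force: [0.4, -0.5, -0.7]
opening: 0.0207
gripper_force: 25.0
```

>>> send_rows(deltas="4 30 0 0;8 65 0 0;13 105 0 0;18 145 0 0;23 180 0 0")

```text
t: 10.05
tool_pos: [0.5082, -0.0506, 0.1469]
tool_rot: [[-0.992, -0.124, 0.001], [-0.124, 0.992, 0.0], [-0.001, -0.0, -1.0]]
contact_force: [1.0, 0.4, -0.9]
opening: 0.0208
gripper_force: 25.0
```

>>> send_rows(deltas="4 30 0 0;6 50 0 0;7 60 0 0;7 60 0 0;7 60 0 0")

```text
t: 10.47
tool_pos: [0.5154, 0.0071, 0.1462]
tool_rot: [[-0.992, -0.125, 0.0], [-0.125, 0.992, -0.0], [-0.0, -0.0, -1.0]]
contact_force: [-0.5, -0.6, -0.4]
opening: 0.0209
gripper_force: 25.0
```

Run:
```python
from h import *
import pickle
o=bot.get_obs(); im=bot.read_camera('wrist'); pickle.dump((o,im),open('o7.pkl','wb'))
print(o['t'],o['tool_pos'],o['contact_force'],o['torque'],o['opening'])
s=bot.read_camera('side')
q=proj('wrist',(.5154,.0085,.08),o); p=proj('side',(.5154,.0085,.09)); print(q,p)
u,v=[int(x) for x in q]; a=cv2.resize(im[v-40:v+40,u-50:u+50,::-1],None,fx=5,fy=5,interpolation=cv2.INTER_CUBIC); print('off',u-50,v-40)
u,v=[int(x) for x in p]; b=cv2.resize(s[v-50:v+30,u-30:u+30,::-1],None,fx=5,fy=5,interpolation=cv2.INTER_CUBIC); print('off',u-30,v-50)
cv2.imwrite('pics/c7.png',np.hstack([a,b]))
```

```text
10.4667 [0.51536935 0.00707828 0.1461909 ] [-0.54599336 -0.57847765 -0.40891892] [0.02833207 0.0127849  0.00984612] 0.020890179271187578
[321.41121811 205.31391854] [300.67063321 211.51195158]
off 271 165
off 270 161
```

View pics/c7.png

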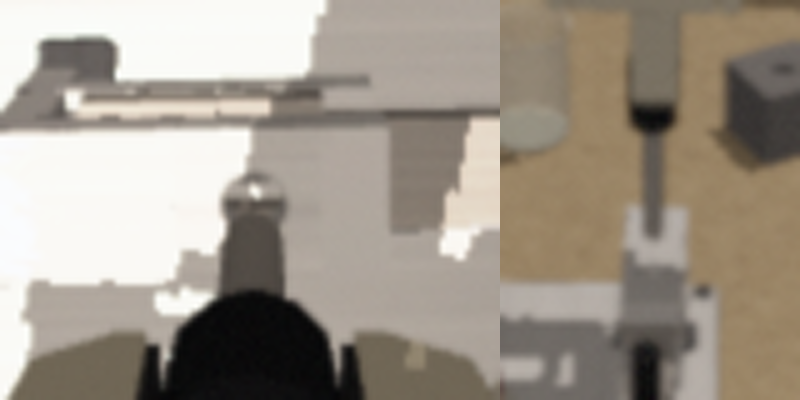

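The pin is held upright. Its tip is at wrist crop (254,~236) and the hole centre at (255.5,204), right below it.

Run:
```python
from h import *
import pickle
o,im=pickle.load(open('o7.pkl','rb'))
w=lambda u,v:((u+.5)/5-.5+271,(v+.5)/5-.5+165)
print('hole',at('wrist',w(255.5,204),.08,o)); print('tip',[at('wrist',w(254,y),.0982,o) for y in(232,236,240)])
g=im.mean(2).astype(int); print(g[200:212,322]); print(g[198:206,322]); print(g[214:220,310:334])
print('proj tcp tip',proj('wrist',(*o['tool_pos'][:2],.0982),o), 'hole px',w(255.5,204))
```

```text
hole [0.51544635 0.0087631  0.08      ]
tip [array([0.51540609, 0.00847436, 0.0982    ]), array([0.51608868, 0.00856017, 0.0982    ]), array([0.5167722 , 0.00864611, 0.0982    ])]
[109 137 206 235 190  94  82  93  79  76  76  76]
[157 136 109 137 206 235 190  94]
[[239 245 246 245 198 116  77  73  74  75  76  76  76  75  75  73  76 112
  156 164 164 165 165 166]
 [188 231 237 235 184 110  76  72  74  75  76  77  75  76  75  74  76 108
  156 167 167 166 167 166]
 [168 178 180 179 164 105  75  73  75  76  75  77  76  75  74  73  74  99
  155 167 168 168 168 167]
 [168 168 168 169 161  96  71  73  74  75  75  76  76  75  75  74  73  98
  156 168 168 168 170 170]
 [168 168 169 169 161  94  71  72  73  76  75  76  75  75  74  73  73  97
  156 168 168 169 169 168]
 [165 165 166 164 154  93  71  73  74  74  76  76  75  75  74  72  73  93
  154 165 166 165 165 165]]
proj tcp tip [319.72892494 210.75518865] hole px (321.7, 205.4)
```

>>> send_rows(deltas="-0.4 0.2 -5 0;-0.4 0.2 -10 0;-0.4 0.2 -14 0;-0.4 0.2 -16 0;-0.4 0.2 -16 0")

```text
t: 10.98
tool_pos: [0.5146, 0.0073, 0.129]
tool_rot: [[-0.992, -0.124, -0.001], [-0.124, 0.992, 0.0], [0.001, 0.0, -1.0]]
contact_force: [0.3, 0.3, -0.9]
opening: 0.0207
gripper_force: 25.0
```

>>> send_rows(deltas="0 0 -1 0;0 0 -2 0;0 0 -3 0;0 0 -3 0")

```text
t: 11.32
tool_pos: [0.5149, 0.0076, 0.1267]
tool_rot: [[-0.992, -0.124, -0.0], [-0.124, 0.992, 0.0], [0.0, 0.0, -1.0]]
contact_force: [-0.1, 0.5, -0.6]
opening: 0.0209
gripper_force: 25.0
```

>>> send_rows(deltas="0 0 -1 0;0 0 -2 0;0 0 -3 0;0 0 -3 0")

```text
t: 11.65
tool_pos: [0.5149, 0.0075, 0.1236]
tool_rot: [[-0.992, -0.124, -0.0], [-0.124, 0.992, -0.0], [0.0, 0.0, -1.0]]
contact_force: [-1.0, -0.4, -0.6]
opening: 0.0209
gripper_force: 25.0
```

>>> send_rows(deltas="0 0 -1 0;0 0 -2 0;0 0 -3 0;0 0 -3 0")

```text
t: 11.98
tool_pos: [0.5149, 0.0075, 0.1206]
tool_rot: [[-0.992, -0.124, -0.0], [-0.124, 0.992, -0.0], [0.0, 0.0, -1.0]]
contact_force: [0.1, 0.2, -0.1]
opening: 0.0206
gripper_force: 25.0
```

>>> send_rows(deltas="0 0 -2 0;0 0 -4 0;0 0 -6 0;0 0 -8 0;0 0 -8 0")

```text
t: 12.4
tool_pos: [0.5148, 0.0075, 0.1123]
tool_rot: [[-0.992, -0.124, -0.001], [-0.124, 0.992, 0.0], [0.001, 0.0, -1.0]]
contact_force: [0.1, -0.6, -0.0]
opening: 0.021
gripper_force: 25.0
```

>>> send_rows(deltas="0 0 -1 0;0 0 -3 0;0 0 -5 0;0 0 -6 0;0 0 -6 0")

```text
t: 12.82
tool_pos: [0.5148, 0.0076, 0.1065]
tool_rot: [[-0.992, -0.124, -0.0], [-0.124, 0.992, -0.0], [0.0, 0.0, -1.0]]
contact_force: [0.8, -0.0, -1.0]
opening: 0.0212
gripper_force: 25.0
```

>>> send_rows(deltas="0 0 -2 0;0 0 -4 0;0 0 -6 0;0 0 -8 0;0 0 -8 0")

```text
t: 13.23
tool_pos: [0.5147, 0.0076, 0.0983]
tool_rot: [[-0.992, -0.124, -0.001], [-0.124, 0.992, 0.0], [0.001, 0.0, -1.0]]
contact_force: [0.3, 1.0, -0.3]
opening: 0.021
gripper_force: 25.0
```

>>> send_rows(deltas="0 0 -2 0;0 0 -4 0;0 0 -6 0;0 0 -7 0;0 0 -7 0")

```text
t: 13.65
tool_pos: [0.5148, 0.0076, 0.0915]
tool_rot: [[-0.992, -0.124, -0.0], [-0.124, 0.992, 0.0], [0.0, 0.0, -1.0]]
contact_force: [-0.9, -0.1, -0.7]
opening: 0.0207
gripper_force: 25.0
```

>>> send_rows(deltas="0 0 -1 0;0 0 -2 0;0 0 -3 0;0 0 -4 0;0 0 -4 0")

```text
t: 14.07
tool_pos: [0.5149, 0.0075, 0.0876]
tool_rot: [[-0.992, -0.124, -0.0], [-0.124, 0.992, -0.0], [0.0, 0.0, -1.0]]
contact_force: [1.1, 0.7, -0.4]
opening: 0.0209
gripper_force: 25.0
```

>>> send_rows(deltas="0 0 -2 0;0 0 -4 0;0 0 -6 0;0 0 -8 0;0 0 -8 0")

```text
t: 14.48
tool_pos: [0.5147, 0.0076, 0.0793]
tool_rot: [[-0.992, -0.124, -0.001], [-0.124, 0.992, 0.0], [0.001, 0.0, -1.0]]
contact_force: [-0.4, -0.3, -0.6]
opening: 0.0212
gripper_force: 25.0
```

>>> send_rows(deltas="0 0 -2 0;0 0 -4 0;0 0 -6 0;0 0 -8 0;0 0 -8 0")

```text
t: 14.9
tool_pos: [0.5147, 0.0076, 0.0713]
tool_rot: [[-0.992, -0.124, -0.001], [-0.124, 0.992, 0.0], [0.001, 0.0, -1.0]]
contact_force: [-0.1, -0.4, -0.8]
opening: 0.0207
gripper_force: 25.0
```

>>> send_rows(deltas="0 0 -0.5 0;0 0 -1 0;0 0 -1.5 0;0 0 -2 0;0 0 -2 0")

```text
t: 15.32
tool_pos: [0.5149, 0.0076, 0.0698]
tool_rot: [[-0.992, -0.124, -0.0], [-0.124, 0.992, 0.0], [0.0, 0.0, -1.0]]
contact_force: [0.0, -0.5, -0.4]
opening: 0.021
gripper_force: 25.0
```

>>> send_rows(deltas="0 0 -0.5 0;0 0 -1 0;0 0 -1.5 0;0 0 -1.5 0")

```text
t: 15.65
tool_pos: [0.5149, 0.0076, 0.0682]
tool_rot: [[-0.992, -0.124, -0.0], [-0.124, 0.992, 0.0], [0.0, 0.0, -1.0]]
contact_force: [-0.9, -0.1, -0.4]
opening: 0.0208
gripper_force: 25.0
```

>>> send_rows(deltas="0 0 -0.5 0;0 0 -1 0;0 0 -1 0;0 0 -1 0")

```text
t: 15.98
tool_pos: [0.5152, 0.0076, 0.068]
tool_rot: [[-0.992, -0.124, 0.001], [-0.124, 0.992, 0.0], [-0.001, -0.0, -1.0]]
contact_force: [-2.1, 0.4, 6.3]
opening: 0.0209
gripper_force: 25.0
```

The knob reached its seat at the predicted height with about 6 N. I'll release and retreat.

>>> send_rows(deltas="0 0 0.5 0;0 0 0.5 0;0 0 0.5 0;0 0 0.5 0;0 0 0.5 0", grip=50)

```text
t: 16.4
tool_pos: [0.5149, 0.0075, 0.0677]
tool_rot: [[-0.992, -0.124, -0.0], [-0.124, 0.992, -0.0], [0.0, -0.0, -1.0]]
contact_force: [-0.1, -0.1, -0.3]
opening: 0.048
gripper_force: 0.0
```

>>> send_rows(deltas="0 0 5 0;0 0 20 0;0 0 50 0;0 0 85 0;0 0 110 0")

```text
t: 16.82
tool_pos: [0.5151, 0.0075, 0.1809]
tool_rot: [[-0.992, -0.124, 0.002], [-0.124, 0.992, -0.0], [-0.002, -0.0, -1.0]]
contact_force: [-0.1, -0.5, 0.7]
opening: 0.0502
gripper_force: 0.0
```

>>> send_rows(deltas="0 0 0 0;0 0 0 0;0 0 0 0;0 0 0 0")

```text
t: 17.15
tool_pos: [0.5145, 0.0075, 0.1766]
tool_rot: [[-0.992, -0.124, -0.002], [-0.124, 0.992, 0.0], [0.002, 0.0, -1.0]]
contact_force: [0.1, -0.1, 0.3]
opening: 0.0502
gripper_force: 0.0
```

Run:
```python
from h import *
o=bot.get_obs(); im=bot.read_camera('wrist'); print(o['t'],o['tool_pos'],o['contact_force'],o['opening'])
g=im.mean(2).astype(int); top=proj('wrist',(.5154,.0088,.112),o); print(top)
u,v=[int(x) for x in top]
for r in range(v-24,v+22,3): print(r,g[r,u-24:u+24:2])
s=bot.read_camera('side').mean(2).astype(int)
for z in(.08,.112): print(z,proj('side',(.5154,.0088,z)))
u,v=[int(x) for x in proj('side',(.5154,.0088,.096))]
for r in range(v-16,v+16,2): print(r,s[r,u-10:u+11,])
```

```text
17.15 [0.51447692 0.00754072 0.17658409] [ 0.0889974  -0.13091097  0.3418881 ] 0.05019531156463322
[321.0587005  206.86486706]
182 [211 212 212 211 202 203 206 206 204 200 198 199 199 199 198 188 114 113
 115 122 122 122 122 120]
185 [198 204 206 206 206 210 223 223 223 223 223 223 224 233 160 144 144 145
 149 158 160 159 160 160]
188 [247 247 247 247 247 246 246 246 246 244 234 229 200 225 150 158 160 160
 163 163 163 164 163 163]
191 [246 247 247 247 247 246 246 245 195  46  12  14  13  11  11  39 141 160
 163 163 163 163 163 163]
194 [247 247 247 247 247 246 246 145  13  14  12  13   9  11  10  12  17 137
 163 163 162 163 163 163]
197 [247 247 247 247 246 246 242  43  16  22  24  14  16  14  15  14   8  70
 161 162 163 162 163 163]
200 [247 247 246 246 246 244 197  28  24  32  22  16  15  18  15  16  12  30
 151 162 162 162 162 162]
203 [246 247 246 246 246 245 137  24  32  31  19  17  14  16  16  16  15  18
 146 162 162 162 162 162]
206 [247 247 246 246 247 244  98  30  31  32  19  16  16  15  16  16  16  11
 117 162 162 162 162 163]
209 [247 247 247 247 247 247 179  29  31  32  
[... 1497 characters left out ...]
9  79  33  16  14  16  14  13  20  61 115 139 137
 128 126 124]
211 [129 129 131 133 131 114  73  33  10  14  17  17  11  18  60 118 145 141
 130 125 125]
213 [129 131 130 133 134 110  65  29  13  12  15  13  17  17  63 119 146 142
 131 128 127]
215 [128 125 126 124 115  99  75  41  21  19  18  19  20  29  71 120 136 128
 125 126 128]
217 [149 148 147 140 122 107 100  90  77  71  68  68  77  88  98 103 114 127
 129 122 114]
219 [173 172 169 158 133 111 106 106 103 104 104 104 104 105 105 107 124 137
 127  99  84]
221 [172 172 167 154 130 114 110 111 111 110 111 111 110 112 111 113 124 143
 158 160 155]
223 [172 170 168 153 132 119 115 118 117 116 116 116 117 115 115 117 128 152
 166 171 172]
```

The side view shows the knob spanning rows 201-217, just where a seated pin belongs. The gripper is clear, so I'm handing in.

```bash
python3 -c "
from cell import bot
print(bot.sign_off())"
```

```text
the job is handed in; nothing more can be done
None
```

The bar is swung shut and the locking pin is threaded through both lugs and the bar's slot, with its knob seated on the upper lug. The pin is released, the arm never contacted the bottles, beaker or match box, and I handed the job in after about 17 s of robot time; the verdict was not shown.

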